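# Set the air regulator by clicks

## Task

Set the pressure regulator on the small studio compressor: pull its black knob up to unlock it, turn it clockwise (seen from above) exactly four clicks, counting them by feel, and push it back down until it locks. Never run on into a fifth click, handle the knob gently, and leave the jar, cup and brush where they are.

Things in the scene. Friction and masses are not known exactly. Their poses are not given: they have to be found in the camera images.
- knob_grip (a point): Point on the vertical axis of the regulator's knob at gripping height: an unmarked, fluted, round black upright cylinder, 38 mm across, 36 mm tall, the compressor's highest part. The point is 24 mm above its underside. It rises and sinks with the knob but its axes stay parallel to the compressor's and do not show the turning. Grip 20 to 40 N per finger; it may be regripped while up.
- regulator_top (a point): Fixed point on the knob's axis, on the flat top of the grey bonnet (44 mm across) under the knob, 172 mm above the table. knob_grip is 26 mm above it with the knob down (locked, cannot turn, as at the start), 34 mm with it pulled up 8 mm to its stop; it turns freely from 4 mm up. About 4 N moves it either way (closing fingers may too) and it stays where left. It goes down only at a notch.
- knob_top (a point): Centre of the knob's top, 12 mm above knob_grip. Turning: clockwise from above opens; it starts shut, at the anticlockwise stop (click 0). The knob is loose on its spindle, with 74 degrees of free play in all, and starts anywhere in it: it first turns idly (under 0.03 N m) by 0 to 74 degrees before the first click begins. Free play and notches do not show.
- valve (a joint): Hidden spindle (m): 0 shut, +0.00002 a click, 0.00008 at click 4; read too coarsely for clicks. Clicks are 24 degrees apart: resisting torque rises to 0.24 N m at 6 degrees, fades at 12 (it can hang on this crest: go 3 to 8 degrees on), the spindle snaps into the next notch and the knob turns idly until 24, where the next rise starts. Let go before the snap, it falls back.
- compressor: Small compressor, fixed: base plate 220 x 300 mm, grey tank (96 mm across, 250 long) along its y on the far side, finned motor above it (top 191 mm above the table, near edge 62 mm from the knob's axis), regulator on the near side. Origin on the table below the knob's axis, z up. The two fingers' contact forces on it and its knob, added up, must stay under 120 N.
- ink_jar_mid (a point): Bystander: jar with a white cap, 52 mm across, 70 mm tall; centre of the jar, half-way up.
- water_cup_mid (a point): Bystander: plain white cup, 72 mm across, 85 mm tall; centre of the cup, half-way up.
- flat_brush_grip (a point): Bystander: wide flat brush lying on the table before the compressor; the point is at its handle.

How it is judged:
By the outcome, as a careful person would: the job done as asked, in the order asked, and still so for the second after the job is handed in, with the robot touching nothing.
It also fails if it takes over 64 s, if anything falls off the work surface, if the arm or the gripper's body presses on something with over 40 N, if the wrist force passes 120 N, or if a joint passes its speed limit or range.

## Robot

A 6-joint arm with a two-finger parallel gripper is mounted at the origin on the work surface. World frame = base frame: x ahead of the robot, y to its left, z up, the work surface at z = 0. Lengths are in m, angles in rad, forces in N, time in s.
With the tool pointing down it reaches from about 0.35 to 0.85 m from the base axis. Payload 8.1 kg.
Tool frame: the origin (TCP) lies on the centre line of the jaws, within the pads' length; the fingertips stand finger_overhang ahead of it and the grasp point (between the pads) lies 3 mm ahead of it (finger_overhang is the distance from the TCP to the fingertips, in m); x points along the fingers, y is the direction in which the jaws open and shut, and the axes are right-handed (so a half turn about x gives the same grasp; the last joint's range is limited). The gripper opens to 85 mm and grips with 20 to 120 N. Pads are 22 mm wide; open, the fingers measure 114 mm over their backs; the gripper's body (76 mm by 85 mm) begins 54 mm behind the grasp point. The pads swing forward as they close: fully open they stand 13 mm farther back than shut.
Start: joints at [1.23, 0.13, 1.488, -0, 1.523, -0.085], TCP at [0.152, 0.58, 0.253] pointing down, gripper open.
Joint ranges: [-2.96, 2.96], [-0.89, 2.26], [0.02, 2.5], [-1.34, 4.48], [0, 2.73], [-2.66, 2.66]. Speed limits (rad/s): [2.39, 2.39, 2.79, 3.14, 3.14, 3.14].

## Interface

Orientations are given as [roll, pitch, yaw] about the fixed x, y, z axes, in that order (R = Rz(yaw) Ry(pitch) Rx(roll)).
In Python, from plant import get_obs, grab_frame, close_job, boxes_of, cut_out, pinpoint, finger_overhang gives the robot as it stands.
- The arm moves only by the tool drive_tool, never from a script. Its argument "steps" is a list of rows, each a list of 7 numbers: the shift along the tool's x, y, z in cm, then the turn, a rotation vector about the tool's x, y, z in rad, then the opening, from -1 (shut) to 1 (fully open). A call has 1 to 12 rows; each row shifts and turns the pose as measured when the row begins, along the tool's axes as they then stand; what a row does not reach is not made up. A row lasts 1/8 s, in which the tool goes at most 62.5 mm and 10.7 degrees, less where a joint would pass 70% of its speed; a pose out of reach is approached as far as the arm can. A call is refused whole if a number of a shift passes 6.25 or a number of a turn 0.188, either way. A call with a gripper value outside its range is refused whole. The fingers move at their own pace and stop on an object; "grip_force" is the grip in N (left out, the last holds). Time passes only in rows, so rows that do not move let the fingers close. It gives the time, the measured TCP pose, the force and the opening at its end, in the units of the state.
- get_obs(): the state, without advancing time (a new reading comes with each control period).
- grab_frame(name): name is "side" or "top"; returns a dict with "img" (480x640x3 uint8, blue, green, red), "fx", "fy", "cx", "cy" (pixels), "R" (3x3) and "t" (3): a world point X has camera coordinates R X + t. Camera axes: x right, y down, z forward; pixel columns grow to the right and rows downward; lengths in m; the calibration is good to about 2 mm. A picture is of the moment at which its call begins. There is no depth.
- close_job(): hands the job in, once; it reports no verdict.
Trained networks look in a picture, given as the dict that the camera call returned (one of the last four; its "shot" number tells which), for a name from the list of things; names that differ only in an ending like _2 or _b are one class to them, and where a whole thing is asked for, a point or a joint stands for the part that bears it (a point fixed in the world has none). Each returns a list of dicts, best first, with "confidence" (0 to 1); they miss things now and then, are a little off and sometimes report something else, mostly with a low value. They report only what shows in the picture. A call takes as long as a camera call.
- boxes_of(picture, query): "point" ([x, y, z] in m, in world coordinates, good to about 4 mm: the middle of the surface that is visible of it).
- cut_out(picture, query): "pixels" (480x640 bool, what is visible of it).
- pinpoint(picture, query): "point" ([x, y, z] in m, in world coordinates, good to about 4 mm: a listed point, or the origin of a listed thing).
The state is a dict: "clock": time; "qpos": joint angles; "dq": joint speeds; "tau": joint torques, N m; "ee_pos": TCP position; "eef_rot": TCP orientation; "contact_force": force on the tool from outside, world axes, zero at the start; "torque": the same for the moment, N m; "finger_gap": opening from 0.0 (shut) to 1.0 (fully open).
Only numpy, scipy, OpenCV 4.12 (cv2) and the standard library are available. Lean on these libraries where they do the work, as an engineer would, in place of code of your own. Each camera call takes 0.05 s, during which the arm holds its last target. There are 200 camera calls.

## Working session

There is one attempt and no reset: what is moved stays moved. The work goes in short steps, Python scripts to look and compute and a tool call to move; the robot and the scene stay as the last step left them, time stands still between calls to the robot, and variables do not carry over. Pictures are saved under pics/ and viewed, about 8 in all and at most 12, crops included, and the job is handed in when it is done.

Besides the shell and the picture viewer there is one more tool, called after "Call:" as name(argument=value, ...), one argument or row to a line, values as JSON. drive_tool: Moves the arm, as the interface text tells. Its arguments: {"type":"object","properties":{"steps":{"type":"array"},"grip_force":{"type":"number"}},"required":["steps"]}

```bash
mkdir -p pics
python3 - <<'E'
from plant import *
import cv2,numpy as np
o=get_obs();print(o, finger_overhang)
ims=[]
for n in("side","top"):
    f=grab_frame(n);ims.append(f["img"]);print(n,f["fx"],f["cx"],f["cy"],np.round(f["R"],3).tolist(),np.round(f["t"],3))
    for q in("knob_grip","knob_top","regulator_top","compressor","ink_jar_mid","water_cup_mid","flat_brush_grip"):
        print(q,[(np.round(d["point"],4),round(d["confidence"],2)) for d in pinpoint(f,q)[:2]])
    cv2.imwrite(f"pics/{n}0.png",f["img"])
E
```

```text
{'clock': 0.0, 'qpos': array([ 1.22957049e+00,  1.31179338e-01,  1.48931998e+00,  3.12357540e-05,
        1.52302667e+00, -8.53846429e-02]), 'dq': array([ 7.80005703e-04, -1.39799281e-05,  3.39886576e-04,  4.14371353e-04,
       -1.12303276e-04,  1.71126719e-03]), 'tau': array([-1.76398396e-03, -5.69416487e+01, -5.00536072e+01, -5.30855941e-04,
        1.52013742e-02,  2.10420737e-06]), 'ee_pos': array([0.15161476, 0.57997454, 0.25221121]), 'eef_rot': array([-1.67231605,  1.56886274, -1.92815876]), 'contact_force': array([ 0.0650309 ,  0.51359842, -0.79245092]), 'torque': array([0.03449911, 0.0196593 , 0.0044413 ]), 'finger_gap': 0.9996410086521806} 0.022
side 531.3152970664315 323.6924714737904 246.5903435217577 [[0.98, -0.197, 0.021], [-0.126, -0.701, -0.702], [0.153, 0.686, -0.712]] [-0.547  0.211  0.905]
knob_grip [(array([0.4945, 0.1103, 0.1989]), 0.73), (array([0.3743, 0.1215, 0.0121]), 0.33)]
knob_top [(array([0.4946, 0.107 , 0.211 ]), 0.95)]
regulator_top []
compressor []
ink_jar_mid [(array([0.5186, 0.3671, 0.0387]), 0.75), (array([0.4955, 0.1059, 0.211 ]), 0.65)]
water_cup_mid [(array([ 0.4968, -0.1541,  0.0419]), 0.91)]
flat_brush_grip [(array([0.3746, 0.1194, 0.0119]), 0.8)]
top 459.4256367486702 321.22447268435843 242.42781125771504 [[-0.021, -0.999, -0.03], [-0.991, 0.025, -0.135], [0.136, 0.027, -0.99]] [0.065 0.569 0.963]
knob_grip [(array([0.4956, 0.1076, 0.1909]), 0.76)]
knob_top [(array([0.4974, 0.109 , 0.2086]), 0.75)]
regulator_top [(array([0.4917, 0.1034, 0.1724]), 0.65)]
compressor [(array([0.4932, 0.1083, 0.0031]), 0.94)]
ink_jar_mid [(array([0.5187, 0.3669, 0.0374]), 0.94)]
water_cup_mid [(array([ 0.4993, -0.1457,  0.0419]), 0.85)]
flat_brush_grip [(array([0.372 , 0.1159, 0.0094]), 0.59)]
```

```bash
cat > h.py <<'E'
import numpy as np,cv2
from plant import *
from scipy.spatial.transform import Rotation as Ro
def proj(f,X):
    c=f["R"]@np.array(X)+f["t"];return np.array([f["fx"]*c[0]/c[2]+f["cx"],f["fy"]*c[1]/c[2]+f["cy"]])
def onz(f,u,v,z):
    d=f["R"].T@np.array([(u-f["cx"])/f["fx"],(v-f["cy"])/f["fy"],1]);c=-f["R"].T@f["t"];return c+d*(z-c[2])/d[2]
E
python3 - <<'E'
from h import *
crops=[]
for n in("side","top"):
    f=grab_frame(n)
    for q in("knob_grip","compressor"):
        for d in cut_out(f,q)[:1]:
            m=d["pixels"].astype(np.uint8);x,y,w,h=cv2.boundingRect(m);print(n,q,d["confidence"],m.sum(),x,y,w,h)
    p=proj(f,[.495,.1075,.21]);print(p)
    x,y=int(p[0])-100,int(p[1])-100;x=max(x,0);y=max(y,0)
    crops.append(cv2.resize(f["img"][y:y+200,x:x+200],(400,400),interpolation=cv2.INTER_CUBIC));print(x,y)
cv2.imwrite("pics/c0.png",np.hstack(crops))
o=get_obs();print(np.round(Ro.from_euler("xyz",o["eef_rot"]).as_matrix(),3))
E
```

```text
side knob_grip 0.77 543 266 196 23 29
side compressor 0.6 15744 245 182 126 161
[277.49152343 202.83029944]
177 102
top knob_grip 0.87 390 279 263 22 22
top compressor 0.56 13367 227 197 149 118
[288.22332493 272.12452341]
188 172
[[ 0.     0.253  0.967]
 [ 0.     0.967 -0.253]
 [-1.     0.     0.   ]]
```

View pics/top0.png

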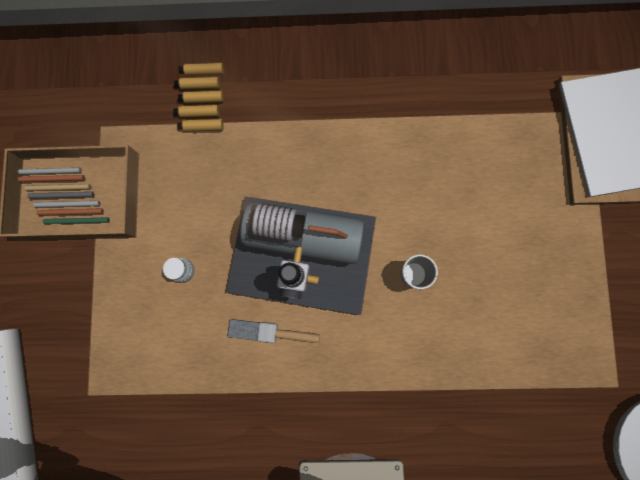

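View pics/c0.png

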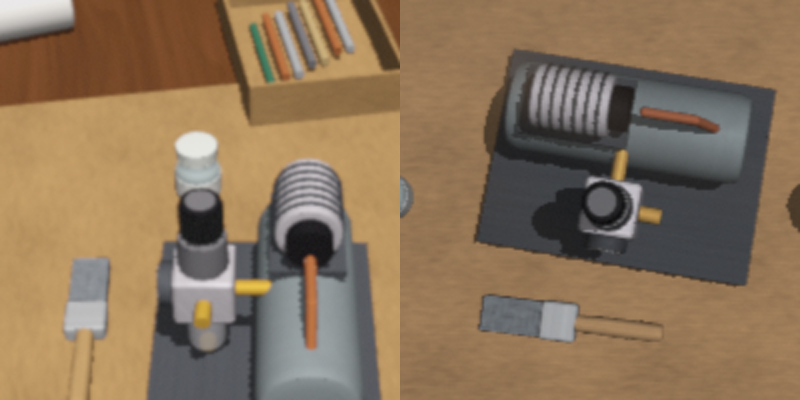

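The top view shows the black knob at about (289,273), with the motor up and to its left. The brush is at (275,331), the jar at (178,270) and the cup at (420,272). In the crop, the side view puts the knob top at about (278,203). Both views agree with a knob axis at (0.495, 0.1075) and the top at 0.21. I'll put the jaws along the compressor's y axis, at a heading of about 1.43 rad.

Call:
drive_tool(
  steps=[
    [-0.2, -3.6, 4.4, 0, 0, 0, 0.5],
    [-0.2, -3.6, 4.4, 0, 0, 0, 0.5],
    [-0.2, -3.6, 4.4, 0, 0, 0, 0.5],
    [-0.2, -3.6, 4.4, 0, 0, 0, 0.5],
    [-0.2, -3.6, 4.4, 0, 0, 0, 0.5],
    [-0.2, -3.6, 4.4, 0, 0, 0, 0.5],
    [-0.2, -3.6, 4.4, 0, 0, 0, 0.5],
    [-0.2, -3.6, 4.4, 0, 0, 0, 0.5],
    [-0.2, -3.6, 4.4, 0, 0, 0, 0.5],
    [-0.2, -3.6, 4.4, 0, 0, 0, 0.5],
    [0, 0, 0, -0.11, 0, 0, 0.5],
    [0, 0, 0, 0, 0, 0, 0.5],
  ],
  grip_force=25,
)

```text
clock: 2.6
ee_pos: [0.4969, 0.1062, 0.275]
eef_rot: [0.408, 1.565, 0.265]
contact_force: [-0.2, -0.8, -0.5]
finger_gap: 0.748
```

```bash
cat > st.py <<'E'
from h import *
def st(K=(.495,.1075)):
    o=get_obs();R=Ro.from_euler("xyz",o["eef_rot"]).as_matrix()
    d=np.array([*K,o["ee_pos"][2]])-o["ee_pos"]
    print("t",o["clock"],"p",np.round(o["ee_pos"],4),"yaw_y",round(np.degrees(np.arctan2(R[1,1],R[0,1])),1),"tilt",np.round(R[:,0],3),"toK(tool cm)",np.round(R.T@d*100,2),"q6",round(o["qpos"][5],2),"F",np.round(o["contact_force"],1),"T",np.round(o["torque"],3),"gap",round(o["finger_gap"],3))
if __name__=="__main__":
    st()
E
python3 - <<'E'
from st import *
st()
for n in("side","top"):
    f=grab_frame(n)
    for q in("knob_grip","knob_top"):
        print(n,q,[(np.round(d["point"],4),round(d["confidence"],2)) for d in pinpoint(f,q)[:1]])
E
```

```text
t 2.6 p [0.4969 0.1062 0.275 ] yaw_y 81.8 tilt [ 0.006  0.002 -1.   ] toK(tool cm) [-0.    0.1  -0.21] q6 -1.32 F [-0.2 -0.8 -0.5] T [-0.008 -0.013  0.011] gap 0.748
side knob_grip [(array([0.4961, 0.1077, 0.1983]), 0.86)]
side knob_top [(array([0.4966, 0.108 , 0.2145]), 0.69)]
top knob_grip [(array([ 0.5018, -0.1463,  0.0414]), 0.2)]
top knob_top [(array([0.4918, 0.1063, 0.1667]), 0.65)]
```

Call:
drive_tool(
  steps=[
    [0, 0.15, -0.15, 0, 0, 0, 0.5],
    [2.5, 0, 0, 0, 0, 0, 0.5],
    [2.5, 0, 0, 0, 0, 0, 0.5],
    [1.5, 0, 0, 0, 0, 0, 0.5],
    [0.5, 0, 0, 0, 0, 0, 0.5],
    [0, 0, 0, 0, 0, 0, 0.5],
  ],
)

```text
clock: 3.65
ee_pos: [0.4955, 0.1119, 0.2049]
eef_rot: [0.375, 1.562, 0.236]
contact_force: [0.2, -0.1, -0.3]
finger_gap: 0.752
```

Run:
```python
from st import *
st((.4955,.108))
cs=[]
for n in("side","top"):
    f=grab_frame(n);p=proj(f,[.495,.1075,.21]).astype(int)
    cs.append(cv2.resize(f["img"][p[1]-70:p[1]+70,p[0]-70:p[0]+70],(400,400),interpolation=cv2.INTER_CUBIC))
cv2.imwrite("pics/c1.png",np.hstack(cs))
```

```text
t 3.65 p [0.4955 0.1119 0.2049] yaw_y 82.0 tilt [ 0.009  0.002 -1.   ] toK(tool cm) [-0.   -0.39  0.06] q6 -1.31 F [ 0.2 -0.1 -0.3] T [-0.034  0.036  0.042] gap 0.752
```

View pics/c1.png

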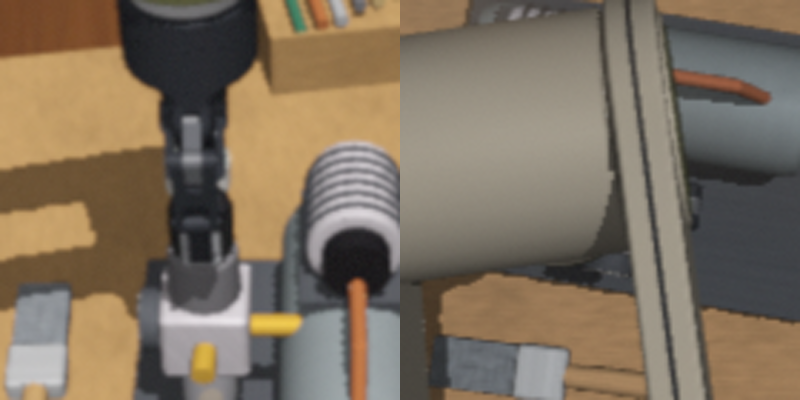

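In the picture the fingers straddle the knob, with the tips just above the bonnet. I'll centre, go slightly lower and close.

Call:
drive_tool(
  steps=[
    [0.2, -0.35, 0.05, 0, 0, 0, 0.2],
    [0, 0, 0, 0, 0, 0, 0.0],
    [0, 0, 0, 0, 0, 0, -0.08],
    [0, 0, 0, 0, 0, 0, -0.25],
    [0, 0, 0, 0, 0, 0, -0.5],
    [0, 0, 0, 0, 0, 0, -0.5],
  ],
  grip_force=25,
)

```text
clock: 4.5
ee_pos: [0.4968, 0.1073, 0.2055]
eef_rot: [0.25, 1.558, 0.11]
contact_force: [-0.7, -1.9, 0.8]
finger_gap: 0.436
```

```bash
python3 st.py
```

```text
t 4.5 p [0.4968 0.1073 0.2055] yaw_y 82.0 tilt [ 0.013  0.001 -1.   ] toK(tool cm) [-0.   -0.   -0.18] q6 -1.32 F [-0.7 -1.9  0.8] T [-0.223  0.134 -0.025] gap 0.436
```

Call:
drive_tool(
  steps=[
    [-0.2, 0, 0, 0, 0, 0, -0.5],
    [-0.2, 0, 0, 0, 0, 0, -0.5],
    [-0.2, 0, 0, 0, 0, 0, -0.5],
    [0, 0, 0, 0, 0, 0, -0.5],
  ],
  grip_force=30,
)

```text
clock: 5.0
ee_pos: [0.4968, 0.1073, 0.2108]
eef_rot: [0.248, 1.558, 0.108]
contact_force: [0.1, -1.4, -1.5]
finger_gap: 0.43
```

```bash
python3 st.py
```

```text
t 5.0 p [0.4968 0.1073 0.2108] yaw_y 82.0 tilt [ 0.012  0.001 -1.   ] toK(tool cm) [-0.   -0.   -0.18] q6 -1.32 F [ 0.1 -1.4 -1.5] T [-0.285 -0.097 -0.034] gap 0.43
```

Call:
drive_tool(
  steps=[
    [-0.15, 0, 0, 0, 0, 0, -0.5],
    [-0.1, 0, 0, 0, 0, 0, -0.5],
  ],
)

```text
clock: 5.25
ee_pos: [0.4967, 0.1073, 0.2132]
eef_rot: [0.25, 1.559, 0.11]
contact_force: [1.3, -1.9, -4.3]
finger_gap: 0.431
```

```bash
python3 st.py
```

```text
t 5.25 p [0.4967 0.1073 0.2132] yaw_y 82.0 tilt [ 0.012  0.001 -1.   ] toK(tool cm) [-0.   -0.   -0.17] q6 -1.32 F [ 1.3 -1.9 -4.3] T [-0.227 -0.354 -0.036] gap 0.431
```

Call:
drive_tool(
  steps=[
    [-0.15, 0, 0, 0, 0, 0, -0.5],
    [0, 0, 0, 0, 0, 0, -0.5],
  ],
)

```text
clock: 5.5
ee_pos: [0.4966, 0.1073, 0.2136]
eef_rot: [0.254, 1.559, 0.114]
contact_force: [3.0, -0.8, -4.3]
finger_gap: 0.435
```

Run:
```python
from st import *
st()
f=grab_frame("side");p=proj(f,[.495,.1075,.21]).astype(int)
cv2.imwrite("pics/c2.png",cv2.resize(f["img"][p[1]-50:p[1]+50,p[0]-50:p[0]+50],(500,500),interpolation=cv2.INTER_CUBIC))
for q in("knob_grip","knob_top"): print(q,[(np.round(d["point"],4),round(d["confidence"],2)) for d in pinpoint(f,q)[:2]])
```

```text
t 5.5 p [0.4966 0.1073 0.2136] yaw_y 82.0 tilt [ 0.012  0.001 -1.   ] toK(tool cm) [-0.   -0.   -0.17] q6 -1.32 F [ 3.  -0.8 -4.3] T [-0.181 -0.589  0.047] gap 0.435
knob_grip [(array([0.4988, 0.1068, 0.2059]), 0.49)]
knob_top [(array([0.4909, 0.1073, 0.2168]), 0.56)]
```

View pics/c2.png

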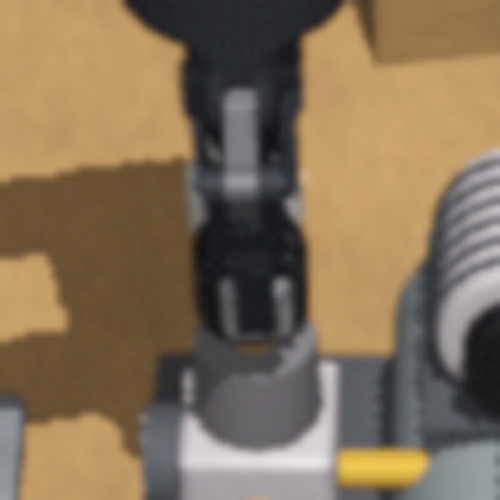

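The knob is up at its stop: the TCP rose 8.1 mm, knob_grip reads 0.206, and yellow shows at (255,345) under the knob. Next I'll turn it clockwise (+x tool rotation) in small increments and read the torque each time.

Call:
drive_tool(
  steps=[
    [0, 0, 0, 0.05, 0, 0, -0.5],
    [0, 0, 0, 0.05, 0, 0, -0.5],
  ],
  grip_force=35,
)

```text
clock: 5.9
ee_pos: [0.4966, 0.1071, 0.2137]
eef_rot: [0.325, 1.559, 0.082]
contact_force: [3.9, -1.5, -6.0]
finger_gap: 0.433
```

```bash
python3 st.py
```

```text
t 5.9 p [0.4966 0.1071 0.2137] yaw_y 76.1 tilt [ 0.012  0.001 -1.   ] toK(tool cm) [-0.    0.   -0.17] q6 -1.22 F [ 3.9 -1.5 -6. ] T [-0.311 -0.561 -0.033] gap 0.433
```

Call:
drive_tool(
  steps=[
    [0, 0, 0, 0.05, 0, 0, -0.5],
    [0, 0, 0, 0.05, 0, 0, -0.5],
  ],
)

```text
clock: 6.15
ee_pos: [0.4966, 0.1069, 0.2137]
eef_rot: [0.396, 1.559, 0.05]
contact_force: [2.7, -1.7, -6.4]
finger_gap: 0.43
```

```bash
python3 st.py
```

```text
t 6.15 p [0.4966 0.1069 0.2137] yaw_y 70.2 tilt [ 0.012  0.001 -1.   ] toK(tool cm) [-0.    0.   -0.17] q6 -1.11 F [ 2.7 -1.7 -6.4] T [-0.315 -0.496 -0.006] gap 0.43
```

Call:
drive_tool(
  steps=[
    [0, 0, 0, 0.05, 0, 0, -0.5],
    [0, 0, 0, 0.05, 0, 0, -0.5],
  ],
)

```text
clock: 6.4
ee_pos: [0.4965, 0.1067, 0.2137]
eef_rot: [0.464, 1.559, 0.014]
contact_force: [3.3, -1.5, -6.2]
finger_gap: 0.432
```

```bash
python3 st.py
```

```text
t 6.4 p [0.4965 0.1067 0.2137] yaw_y 64.2 tilt [ 0.011  0.    -1.   ] toK(tool cm) [-0.    0.01 -0.17] q6 -1.01 F [ 3.3 -1.5 -6.2] T [-0.282 -0.568 -0.012] gap 0.432
```

Call:
drive_tool(
  steps=[
    [0, 0, 0, 0.05, 0, 0, -0.5],
    [0, 0, 0, 0.05, 0, 0, -0.5],
  ],
)

```text
clock: 6.65
ee_pos: [0.4964, 0.1065, 0.2137]
eef_rot: [0.529, 1.56, -0.024]
contact_force: [3.7, -2.2, -5.3]
finger_gap: 0.433
```

```bash
python3 st.py
```

```text
t 6.65 p [0.4964 0.1065 0.2137] yaw_y 58.3 tilt [ 0.011 -0.    -1.   ] toK(tool cm) [-0.    0.02 -0.17] q6 -0.91 F [ 3.7 -2.2 -5.3] T [-0.312 -0.573 -0.026] gap 0.433
```

Call:
drive_tool(
  steps=[
    [0, 0, 0, 0.05, 0, 0, -0.5],
    [0, 0, 0, 0.05, 0, 0, -0.5],
  ],
)

```text
clock: 6.9
ee_pos: [0.4963, 0.1063, 0.2137]
eef_rot: [0.599, 1.56, -0.057]
contact_force: [2.7, -2.1, -6.8]
finger_gap: 0.432
```

```bash
python3 st.py
```

```text
t 6.9 p [0.4963 0.1063 0.2137] yaw_y 52.4 tilt [ 0.011 -0.001 -1.   ] toK(tool cm) [-0.    0.02 -0.18] q6 -0.8 F [ 2.7 -2.1 -6.8] T [-0.317 -0.514 -0.008] gap 0.432
```

Call:
drive_tool(
  steps=[
    [0, 0, 0, 0.05, 0, 0, -0.5],
    [0, 0, 0, 0.05, 0, 0, -0.5],
  ],
)

```text
clock: 7.15
ee_pos: [0.4962, 0.1061, 0.2137]
eef_rot: [0.662, 1.56, -0.097]
contact_force: [3.6, -1.7, -6.1]
finger_gap: 0.431
```

```bash
python3 st.py
```

```text
t 7.15 p [0.4962 0.1061 0.2137] yaw_y 46.5 tilt [ 0.011 -0.001 -1.   ] toK(tool cm) [-0.    0.02 -0.18] q6 -0.7 F [ 3.6 -1.7 -6.1] T [-0.295 -0.549  0.171] gap 0.431
```

Call:
drive_tool(
  steps=[
    [0, 0, 0, 0.05, 0, 0, -0.5],
    [0, 0, 0, 0.05, 0, 0, -0.5],
  ],
)

```text
clock: 7.4
ee_pos: [0.496, 0.106, 0.2137]
eef_rot: [0.712, 1.561, -0.15]
contact_force: [2.7, -2.0, -5.3]
finger_gap: 0.43
```

```bash
python3 st.py
```

```text
t 7.4 p [0.496  0.106  0.2137] yaw_y 40.6 tilt [ 0.01  -0.002 -1.   ] toK(tool cm) [-0.    0.03 -0.18] q6 -0.6 F [ 2.7 -2.  -5.3] T [-0.316 -0.526  0.136] gap 0.43
```

Click 1 is rising; the torques fit a half-sine starting at yaw 50.0. I expect crests at 38, 14, −10 and −34, a stop near −39.5, and the fifth rise at −46. I'll verify each one.

Call:
drive_tool(
  steps=[
    [0, 0, 0, 0.05, 0, 0, -0.5],
    [0, 0, 0, 0.05, 0, 0, -0.5],
  ],
)

```text
clock: 7.65
ee_pos: [0.4958, 0.1058, 0.2137]
eef_rot: [0.771, 1.561, -0.195]
contact_force: [2.7, -1.5, -5.8]
finger_gap: 0.431
```

```bash
python3 st.py
```

```text
t 7.65 p [0.4958 0.1058 0.2137] yaw_y 34.7 tilt [ 0.01  -0.002 -1.   ] toK(tool cm) [-0.    0.03 -0.19] q6 -0.49 F [ 2.7 -1.5 -5.8] T [-0.244 -0.55  -0.016] gap 0.431
```

Call:
drive_tool(
  steps=[
    [0, 0, 0, 0.05, 0, 0, -0.5],
    [0, 0, 0, 0.05, 0, 0, -0.5],
  ],
)

```text
clock: 7.9
ee_pos: [0.4957, 0.1057, 0.2137]
eef_rot: [0.842, 1.561, -0.227]
contact_force: [2.4, -2.0, -6.1]
finger_gap: 0.434
```

```bash
python3 st.py
```

```text
t 7.9 p [0.4957 0.1057 0.2137] yaw_y 28.7 tilt [ 0.009 -0.002 -1.   ] toK(tool cm) [-0.    0.03 -0.19] q6 -0.39 F [ 2.4 -2.  -6.1] T [-0.253 -0.544  0.056] gap 0.434
```

Call:
drive_tool(
  steps=[
    [0, 0, 0, 0.05, 0, 0, -0.5],
    [0, 0, 0, 0.05, 0, 0, -0.5],
  ],
)

```text
clock: 8.15
ee_pos: [0.4955, 0.1056, 0.2137]
eef_rot: [0.904, 1.561, -0.269]
contact_force: [2.7, -1.2, -5.4]
finger_gap: 0.431
```

```bash
python3 st.py
```

```text
t 8.15 p [0.4955 0.1056 0.2137] yaw_y 22.8 tilt [ 0.009 -0.002 -1.   ] toK(tool cm) [-0.    0.03 -0.19] q6 -0.29 F [ 2.7 -1.2 -5.4] T [-0.312 -0.535  0.25 ] gap 0.431
```

Readings are noisy, so I'll average several while holding (each camera call advances 0.05 s) and use finer steps.

```bash
cat > av.py <<'E'
from st import *
Z=[get_obs()["torque"][2]]
for i in range(3): grab_frame("top");Z.append(get_obs()["torque"][2])
st();print("Tz",np.round(Z,3),"mean",round(np.mean(Z),3))
E
python3 av.py
```

```text
t 8.3 p [0.4955 0.1056 0.2137] yaw_y 23.0 tilt [ 0.009 -0.002 -1.   ] toK(tool cm) [-0.    0.03 -0.19] q6 -0.29 F [ 2.9 -1.  -5.4] T [-0.377 -0.413  0.171] gap 0.428
Tz [0.25  0.176 0.144 0.171] mean 0.185
```

Call:
drive_tool(
  steps=[
    [0, 0, 0, 0.05, 0, 0, -0.5],
  ],
)

```text
clock: 8.43
ee_pos: [0.4954, 0.1056, 0.2137]
eef_rot: [0.932, 1.562, -0.287]
contact_force: [3.4, -0.7, -5.9]
finger_gap: 0.432
```

```bash
python3 av.py
```

```text
t 8.575 p [0.4954 0.1056 0.2137] yaw_y 20.2 tilt [ 0.009 -0.003 -1.   ] toK(tool cm) [-0.    0.03 -0.19] q6 -0.24 F [ 2.3 -1.6 -4.9] T [-0.359 -0.348  0.162] gap 0.435
Tz [0.262 0.186 0.173 0.162] mean 0.196
```

Call:
drive_tool(
  steps=[
    [0, 0, 0, 0.05, 0, 0, -0.5],
  ],
)

```text
clock: 8.7
ee_pos: [0.4953, 0.1056, 0.2137]
eef_rot: [0.967, 1.562, -0.3]
contact_force: [2.4, -2.1, -5.7]
finger_gap: 0.434
```

```bash
python3 av.py
```

```text
t 8.85 p [0.4953 0.1056 0.2137] yaw_y 17.4 tilt [ 0.009 -0.003 -1.   ] toK(tool cm) [-0.    0.03 -0.19] q6 -0.19 F [ 1.8 -1.5 -5.5] T [-0.389 -0.313  0.118] gap 0.43
Tz [0.209 0.09  0.124 0.118] mean 0.135
```

Call:
drive_tool(
  steps=[
    [0, 0, 0, 0.05, 0, 0, -0.5],
  ],
)

```text
clock: 8.98
ee_pos: [0.4952, 0.1055, 0.2137]
eef_rot: [1.001, 1.562, -0.314]
contact_force: [2.2, -2.2, -4.6]
finger_gap: 0.431
```

```bash
python3 av.py
```

```text
t 9.125 p [0.4952 0.1055 0.2137] yaw_y 14.7 tilt [ 0.008 -0.003 -1.   ] toK(tool cm) [-0.    0.03 -0.2 ] q6 -0.14 F [ 3.1 -1.9 -4.5] T [-0.479 -0.218 -0.003] gap 0.434
Tz [ 0.014 -0.008  0.025 -0.003] mean 0.007
```

Call:
drive_tool(
  steps=[
    [0, 0, 0, 0.05, 0, 0, -0.5],
  ],
)

```text
clock: 9.25
ee_pos: [0.4951, 0.1055, 0.2137]
eef_rot: [1.042, 1.562, -0.321]
contact_force: [0.8, -1.4, -5.6]
finger_gap: 0.435
```

```bash
python3 av.py
```

```text
t 9.4 p [0.4951 0.1055 0.2137] yaw_y 11.9 tilt [ 0.008 -0.003 -1.   ] toK(tool cm) [-0.    0.03 -0.2 ] q6 -0.1 F [ 1.4 -1.8 -4.8] T [-0.374 -0.171 -0.021] gap 0.434
Tz [-0.009  0.01  -0.033 -0.021] mean -0.013
```

Click 2 has passed: the torque peaked near 21 and was back to zero by 14.7. That puts the click 3 crest at about −9.5 and the click 4 crest at about −33.5.

Call:
drive_tool(
  steps=[
    [0, 0, 0, 0.05, 0, 0, -0.5],
    [0, 0, 0, 0.05, 0, 0, -0.5],
  ],
)

```text
clock: 9.65
ee_pos: [0.4949, 0.1055, 0.2136]
eef_rot: [1.112, 1.563, -0.348]
contact_force: [1.3, -1.1, -3.2]
finger_gap: 0.434
```

```bash
python3 av.py
```

```text
t 9.8 p [0.495  0.1055 0.2136] yaw_y 6.4 tilt [ 0.008 -0.003 -1.   ] toK(tool cm) [-0.    0.03 -0.2 ] q6 -0.0 F [ 0.4 -2.  -4.3] T [-0.403 -0.133 -0.01 ] gap 0.434
Tz [-0.013  0.01   0.022 -0.01 ] mean 0.002
```

Call:
drive_tool(
  steps=[
    [0, 0, 0, 0.05, 0, 0, -0.5],
  ],
)

```text
clock: 9.93
ee_pos: [0.4949, 0.1054, 0.2136]
eef_rot: [1.146, 1.563, -0.361]
contact_force: [0.1, -1.9, -3.4]
finger_gap: 0.434
```

```bash
python3 av.py
```

```text
t 10.075 p [0.4949 0.1054 0.2137] yaw_y 3.7 tilt [ 0.008 -0.003 -1.   ] toK(tool cm) [-0.    0.02 -0.21] q6 0.05 F [ 0.  -2.5 -4.5] T [-0.378 -0.044 -0.045] gap 0.433
Tz [-0.017  0.046  0.017 -0.045] mean 0.0
```

Call:
drive_tool(
  steps=[
    [0, 0, 0, 0.05, 0, 0, -0.5],
  ],
)

```text
clock: 10.2
ee_pos: [0.4948, 0.1054, 0.2136]
eef_rot: [1.181, 1.563, -0.374]
contact_force: [-0.6, -1.9, -4.8]
finger_gap: 0.429
```

```bash
python3 av.py
```

```text
t 10.35 p [0.4948 0.1054 0.2136] yaw_y 1.0 tilt [ 0.007 -0.003 -1.   ] toK(tool cm) [-0.    0.02 -0.21] q6 0.09 F [ 0.  -1.7 -3.7] T [-0.383  0.003  0.124] gap 0.432
Tz [0.149 0.033 0.081 0.124] mean 0.097
```

Call:
drive_tool(
  steps=[
    [0, 0, 0, 0.05, 0, 0, -0.5],
  ],
)

```text
clock: 10.48
ee_pos: [0.4947, 0.1054, 0.2136]
eef_rot: [1.209, 1.563, -0.393]
contact_force: [0.3, -1.2, -3.5]
finger_gap: 0.433
```

```bash
python3 av.py
```

```text
t 10.625 p [0.4947 0.1054 0.2136] yaw_y -1.8 tilt [ 0.007 -0.003 -1.   ] toK(tool cm) [-0.    0.02 -0.21] q6 0.14 F [ 0.1 -1.5 -3.6] T [-0.442  0.07   0.199] gap 0.432
Tz [0.19  0.227 0.2   0.199] mean 0.204
```

Call:
drive_tool(
  steps=[
    [0, 0, 0, 0.05, 0, 0, -0.5],
  ],
)

```text
clock: 10.75
ee_pos: [0.4946, 0.1055, 0.2136]
eef_rot: [1.241, 1.563, -0.41]
contact_force: [-0.1, -2.0, -2.5]
finger_gap: 0.433
```

```bash
python3 av.py
```

```text
t 10.9 p [0.4946 0.1055 0.2136] yaw_y -4.5 tilt [ 0.007 -0.003 -1.   ] toK(tool cm) [-0.    0.02 -0.21] q6 0.19 F [-0.7 -2.2 -3.8] T [-0.494  0.15   0.185] gap 0.433
Tz [0.254 0.167 0.154 0.185] mean 0.19
```

Call:
drive_tool(
  steps=[
    [0, 0, 0, 0.05, 0, 0, -0.5],
  ],
)

```text
clock: 11.02
ee_pos: [0.4945, 0.1054, 0.2136]
eef_rot: [1.281, 1.564, -0.417]
contact_force: [-0.3, -1.8, -3.7]
finger_gap: 0.433
```

```bash
python3 av.py
```

```text
t 11.175 p [0.4945 0.1055 0.2136] yaw_y -7.3 tilt [ 0.007 -0.003 -1.   ] toK(tool cm) [-0.    0.02 -0.21] q6 0.24 F [-0.9 -2.6 -3.1] T [-0.442  0.211  0.127] gap 0.434
Tz [0.181 0.094 0.149 0.127] mean 0.138
```

Click 3 peaked near −3.2, so its crest should be at about −9.2 and click 4's at about −33.

Call:
drive_tool(
  steps=[
    [0, 0, 0, 0.05, 0, 0, -0.5],
  ],
)

```text
clock: 11.3
ee_pos: [0.4944, 0.1055, 0.2136]
eef_rot: [1.322, 1.564, -0.424]
contact_force: [-0.2, -2.4, -2.6]
finger_gap: 0.434
```

```bash
python3 av.py
```

```text
t 11.45 p [0.4944 0.1055 0.2136] yaw_y -10.0 tilt [ 0.006 -0.003 -1.   ] toK(tool cm) [-0.    0.02 -0.21] q6 0.29 F [ 0.2 -1.  -3. ] T [-0.452  0.348  0.04 ] gap 0.431
Tz [ 0.022 -0.017  0.012  0.04 ] mean 0.014
```

Call:
drive_tool(
  steps=[
    [0, 0, 0, 0.05, 0, 0, -0.5],
  ],
)

```text
clock: 11.58
ee_pos: [0.4943, 0.1055, 0.2136]
eef_rot: [1.363, 1.564, -0.431]
contact_force: [-1.3, -2.7, -2.9]
finger_gap: 0.433
```

```bash
python3 av.py
```

```text
t 11.725 p [0.4943 0.1055 0.2136] yaw_y -12.7 tilt [ 0.006 -0.003 -1.   ] toK(tool cm) [-0.    0.02 -0.21] q6 0.33 F [-0.9 -1.7 -2.5] T [-0.403  0.325 -0.014] gap 0.43
Tz [ 0.035 -0.019 -0.04  -0.014] mean -0.009
```

Call:
drive_tool(
  steps=[
    [0, 0, 0, 0.05, 0, 0, -0.5],
    [0, 0, 0, 0.05, 0, 0, -0.5],
  ],
)

```text
clock: 11.98
ee_pos: [0.4942, 0.1055, 0.2136]
eef_rot: [1.445, 1.564, -0.446]
contact_force: [-1.3, -1.8, -2.6]
finger_gap: 0.429
```

```bash
python3 av.py
```

```text
t 12.125 p [0.4942 0.1055 0.2136] yaw_y -18.3 tilt [ 0.006 -0.003 -1.   ] toK(tool cm) [-0.    0.02 -0.21] q6 0.43 F [-2.3 -1.  -2.2] T [-0.375  0.4    0.057] gap 0.432
Tz [-0.015 -0.003 -0.013  0.057] mean 0.007
```

Call:
drive_tool(
  steps=[
    [0, 0, 0, 0.05, 0, 0, -0.5],
  ],
)

```text
clock: 12.25
ee_pos: [0.4941, 0.1056, 0.2136]
eef_rot: [1.481, 1.565, -0.457]
contact_force: [-1.3, -1.9, -2.2]
finger_gap: 0.432
```

```bash
python3 av.py
```

```text
t 12.4 p [0.4941 0.1055 0.2136] yaw_y -21.0 tilt [ 0.006 -0.003 -1.   ] toK(tool cm) [-0.    0.02 -0.22] q6 0.48 F [-2.5 -0.8 -2.4] T [-0.412  0.497  0.013] gap 0.431
Tz [0.039 0.027 0.006 0.013] mean 0.021
```

Call:
drive_tool(
  steps=[
    [0, 0, 0, 0.05, 0, 0, -0.5],
  ],
)

```text
clock: 12.52
ee_pos: [0.494, 0.1056, 0.2136]
eef_rot: [1.518, 1.565, -0.467]
contact_force: [-2.0, -1.8, -2.1]
finger_gap: 0.429
```

```bash
python3 av.py
```

```text
t 12.675 p [0.494  0.1056 0.2136] yaw_y -23.7 tilt [ 0.005 -0.003 -1.   ] toK(tool cm) [ 0.    0.01 -0.21] q6 0.53 F [-2.6 -1.  -2.3] T [-0.412  0.543  0.138] gap 0.432
Tz [0.171 0.096 0.118 0.138] mean 0.131
```

Click 3 has snapped and click 4 is rising from about −21. I'll go over its crest and stop near −37.5.

Call:
drive_tool(
  steps=[
    [0, 0, 0, 0.05, 0, 0, -0.5],
  ],
)

```text
clock: 12.8
ee_pos: [0.4939, 0.1056, 0.2136]
eef_rot: [1.556, 1.565, -0.477]
contact_force: [-2.3, -2.1, -2.1]
finger_gap: 0.432
```

```bash
python3 av.py
```

```text
t 12.95 p [0.4939 0.1056 0.2136] yaw_y -26.5 tilt [ 0.005 -0.003 -1.   ] toK(tool cm) [ 0.    0.01 -0.22] q6 0.57 F [-3.2 -1.5 -1.7] T [-0.308  0.571  0.175] gap 0.432
Tz [0.273 0.225 0.185 0.175] mean 0.214
```

Call:
drive_tool(
  steps=[
    [0, 0, 0, 0.05, 0, 0, -0.5],
  ],
)

```text
clock: 13.08
ee_pos: [0.4938, 0.1057, 0.2136]
eef_rot: [1.593, 1.565, -0.488]
contact_force: [-3.1, -2.1, -2.0]
finger_gap: 0.43
```

```bash
python3 av.py
```

```text
t 13.225 p [0.4938 0.1057 0.2136] yaw_y -29.2 tilt [ 0.005 -0.003 -1.   ] toK(tool cm) [ 0.    0.01 -0.22] q6 0.62 F [-3.1 -1.5 -2. ] T [-0.326  0.678  0.214] gap 0.434
Tz [0.275 0.191 0.153 0.214] mean 0.208
```

Call:
drive_tool(
  steps=[
    [0, 0, 0, 0.05, 0, 0, -0.5],
  ],
)

```text
clock: 13.35
ee_pos: [0.4937, 0.1057, 0.2136]
eef_rot: [1.637, 1.565, -0.491]
contact_force: [-2.8, -0.7, -1.9]
finger_gap: 0.43
```

```bash
python3 av.py
```

```text
t 13.5 p [0.4938 0.1057 0.2136] yaw_y -31.9 tilt [ 0.005 -0.003 -1.   ] toK(tool cm) [ 0.    0.01 -0.22] q6 0.67 F [-3.7 -1.7 -2.1] T [-0.275  0.698  0.066] gap 0.432
Tz [0.083 0.059 0.04  0.066] mean 0.062
```

Call:
drive_tool(
  steps=[
    [0, 0, 0, 0.05, 0, 0, -0.5],
  ],
)

```text
clock: 13.62
ee_pos: [0.4937, 0.1058, 0.2136]
eef_rot: [1.702, 1.566, -0.475]
contact_force: [-3.7, -1.5, -1.6]
finger_gap: 0.429
```

```bash
python3 av.py
```

```text
t 13.775 p [0.4937 0.1058 0.2136] yaw_y -34.7 tilt [ 0.005 -0.002 -1.   ] toK(tool cm) [ 0.    0.01 -0.22] q6 0.72 F [-3.5 -2.1 -0.5] T [-0.262  0.722  0.003] gap 0.435
Tz [ 0.022 -0.008  0.017  0.003] mean 0.009
```

Call:
drive_tool(
  steps=[
    [0, 0, 0, 0.065, 0, 0, -0.5],
  ],
)

```text
clock: 13.9
ee_pos: [0.4936, 0.1058, 0.2136]
eef_rot: [1.761, 1.566, -0.479]
contact_force: [-3.6, -1.6, -1.6]
finger_gap: 0.433
```

```bash
python3 av.py
```

```text
t 14.05 p [0.4936 0.1058 0.2136] yaw_y -38.3 tilt [ 0.005 -0.002 -1.   ] toK(tool cm) [ 0.    0.   -0.22] q6 0.78 F [-4.1 -0.9 -0.6] T [-0.233  0.839 -0.109] gap 0.434
Tz [ 0.065 -0.005  0.028 -0.109] mean -0.005
```

Click 4 is over and the knob turns idly again. Now I'll push it down.

Call:
drive_tool(
  steps=[
    [0.2, 0, 0, 0, 0, 0, -0.5],
    [0.2, 0, 0, 0, 0, 0, -0.5],
    [0.2, 0, 0, 0, 0, 0, -0.5],
    [0, 0, 0, 0, 0, 0, -0.5],
  ],
)

```text
clock: 14.55
ee_pos: [0.4936, 0.1058, 0.2094]
eef_rot: [1.794, 1.565, -0.435]
contact_force: [-2.4, -1.9, -3.3]
finger_gap: 0.434
```

```bash
python3 st.py
```

```text
t 14.55 p [0.4936 0.1058 0.2094] yaw_y -37.7 tilt [ 0.005 -0.002 -1.   ] toK(tool cm) [ 0.    0.01 -0.22] q6 0.77 F [-2.4 -1.9 -3.3] T [-0.28   0.64   0.008] gap 0.434
```

Call:
drive_tool(
  steps=[
    [0.15, 0, 0, 0, 0, 0, -0.5],
    [0.15, 0, 0, 0, 0, 0, -0.5],
  ],
)

```text
clock: 14.8
ee_pos: [0.4937, 0.1059, 0.2075]
eef_rot: [1.842, 1.565, -0.384]
contact_force: [-7.1, -2.1, 3.6]
finger_gap: 0.43
```

```bash
python3 st.py
```

```text
t 14.8 p [0.4937 0.1059 0.2075] yaw_y -37.5 tilt [ 0.006 -0.002 -1.   ] toK(tool cm) [ 0.    0.   -0.21] q6 0.77 F [-7.1 -2.1  3.6] T [-0.291  1.333  0.017] gap 0.43
```

Call:
drive_tool(
  steps=[
    [0.15, 0, 0, 0, 0, 0, -0.5],
    [0.15, 0, 0, 0, 0, 0, -0.5],
  ],
)

```text
clock: 15.05
ee_pos: [0.4937, 0.1059, 0.2057]
eef_rot: [1.861, 1.565, -0.361]
contact_force: [-7.5, -1.4, 3.8]
finger_gap: 0.429
```

```bash
python3 st.py
```

```text
t 15.05 p [0.4937 0.1059 0.2057] yaw_y -37.3 tilt [ 0.006 -0.002 -1.   ] toK(tool cm) [ 0.    0.01 -0.21] q6 0.76 F [-7.5 -1.4  3.8] T [-0.341  1.332  0.018] gap 0.429
```

Call:
drive_tool(
  steps=[
    [0.15, 0, 0, 0, 0, 0, -0.5],
  ],
)

```text
clock: 15.18
ee_pos: [0.4938, 0.1059, 0.2053]
eef_rot: [1.889, 1.564, -0.332]
contact_force: [-10.1, -1.9, 11.6]
finger_gap: 0.434
```

```bash
python3 st.py
```

```text
t 15.175 p [0.4938 0.1059 0.2053] yaw_y -37.2 tilt [ 0.006 -0.002 -1.   ] toK(tool cm) [ 0.  -0.  -0.2] q6 0.76 F [-10.1  -1.9  11.6] T [-0.38   1.89  -0.044] gap 0.434
```

It bottomed at 0.2053 with a 12 N push. I'll press once more lightly, then release, lift and check.

Call:
drive_tool(
  steps=[
    [0.15, 0, 0, 0, 0, 0, -0.5],
  ],
)

```text
clock: 15.3
ee_pos: [0.4938, 0.1059, 0.2053]
eef_rot: [1.911, 1.564, -0.307]
contact_force: [-10.6, -1.1, 11.7]
finger_gap: 0.432
```

```bash
python3 st.py
```

```text
t 15.3 p [0.4938 0.1059 0.2053] yaw_y -37.1 tilt [ 0.007 -0.002 -1.   ] toK(tool cm) [ 0.  -0.  -0.2] q6 0.76 F [-10.6  -1.1  11.7] T [-0.44   2.128 -0.03 ] gap 0.432
```

Call:
drive_tool(
  steps=[
    [0.05, 0, 0, 0, 0, 0, -0.05],
    [0, 0, 0, 0, 0, 0, 0.1],
    [0, 0, 0, 0, 0, 0, 0.4],
    [0, 0, 0, 0, 0, 0, 0.4],
  ],
  grip_force=20,
)

```text
clock: 15.8
ee_pos: [0.4964, 0.1064, 0.2066]
eef_rot: [2.16, 1.557, -0.056]
contact_force: [0.4, -0.1, 1.0]
finger_gap: 0.698
```

```bash
python3 st.py
```

```text
t 15.8 p [0.4964 0.1064 0.2066] yaw_y -37.0 tilt [ 0.014 -0.001 -1.   ] toK(tool cm) [-0.   -0.17 -0.  ] q6 0.76 F [ 0.4 -0.1  1. ] T [ 0.002  0.04  -0.034] gap 0.698
```

Call:
drive_tool(
  steps=[
    [-1, 0, 0, 0, 0, 0, 0.4],
    [-3, 0, 0, 0, 0, 0, 0.4],
    [-3, 0, 0, 0, 0, 0, 0.4],
    [-1.5, 0, 0, 0, 0, 0, 0.4],
    [0, -2.5, -3.5, 0, 0, 0, 0.4],
    [0, -2.5, -3.5, 0, 0, 0, 0.4],
    [0, -2.5, -3.5, 0, 0, 0, 0.4],
    [0, -2.5, -3.5, 0, 0, 0, 0.4],
    [0, -2.5, -3.5, 0, 0, 0, 0.4],
    [0, -2.5, -3.5, 0, 0, 0, 0.4],
    [0, 0, 0, 0, 0, 0, 0.4],
    [0, 0, 0, 0, 0, 0, 0.4],
  ],
)

```text
clock: 17.3
ee_pos: [0.5023, 0.3715, 0.2949]
eef_rot: [2.063, 1.557, -0.155]
contact_force: [0.8, -0.4, 0.6]
finger_gap: 0.7
```

Run:
```python
from st import *
st();cs=[]
for n in("side","top"):
    f=grab_frame(n);p=proj(f,[.495,.1075,.21]).astype(int)
    cs.append(cv2.resize(f["img"][p[1]-70:p[1]+70,p[0]-70:p[0]+70],(400,400),interpolation=cv2.INTER_CUBIC))
    for q in("knob_grip","knob_top","ink_jar_mid","water_cup_mid","flat_brush_grip"): print(n,q,[(np.round(d["point"],4),round(d["confidence"],2)) for d in pinpoint(f,q)[:1]])
    for d in cut_out(f,"knob_grip")[:1]: print(cv2.boundingRect(d["pixels"].astype(np.uint8)))
cv2.imwrite("pics/c3.png",np.hstack(cs))
a=cv2.imread("pics/side0.png")
f=grab_frame("side");print(np.abs(a[190:235,255:300].astype(int)-f["img"][190:235,255:300]).mean())
cv2.imwrite("pics/c4.png",np.hstack([cv2.resize(i[180:240,245:305],(400,400),interpolation=cv2.INTER_NEAREST) for i in(a,f["img"])]))
```

```text
t 17.3 p [0.5023 0.3715 0.2949] yaw_y -37.1 tilt [ 0.014 -0.002 -1.   ] toK(tool cm) [ 0.05 15.34 21.5 ] q6 1.21 F [ 0.8 -0.4  0.6] T [ 0.017 -0.013 -0.037] gap 0.7
side knob_grip [(array([0.4977, 0.1078, 0.1962]), 0.83)]
side knob_top [(array([0.4954, 0.1041, 0.2133]), 0.9)]
side ink_jar_mid [(array([0.5161, 0.3667, 0.0393]), 0.81)]
side water_cup_mid [(array([ 0.5032, -0.1507,  0.0426]), 0.73)]
side flat_brush_grip [(array([0.3737, 0.1201, 0.0105]), 0.85)]
(265, 196, 24, 29)
top knob_grip [(array([0.4935, 0.1091, 0.1961]), 0.9)]
top knob_top [(array([0.4956, 0.107 , 0.2111]), 0.78)]
top ink_jar_mid [(array([0.515 , 0.3687, 0.0408]), 0.67)]
top water_cup_mid [(array([ 0.4987, -0.149 ,  0.0395]), 0.64)]
top flat_brush_grip [(array([0.3743, 0.116 , 0.0082]), 0.83)]
(279, 262, 22, 23)
2.937283950617284
```

View pics/c4.png

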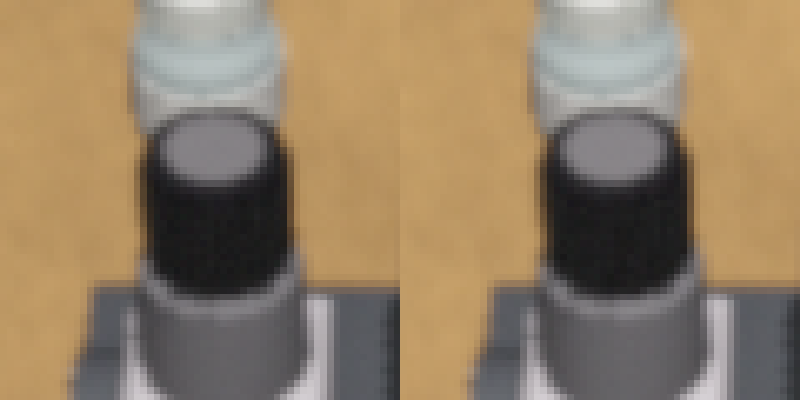

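The before and after side crops match: the knob top is at the same row (about 110) and its rim meets the bonnet the same way, so the knob is fully down. The bystanders haven't moved.

```bash
python3 -c "
from plant import *
print(close_job())"
```

```text
the job is handed in; nothing more can be done
None
```

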